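# Level the axle truing stand

### The job

Lift the red-wheeled axle from the wooden rack and lay it in the two V saddles of the green beam, with its wheels outside the saddles, and let go of it. Then grip the brass knob of the levelling foot, press it firmly down so that the sprung beam end goes to its stop, and turn it until the bubble of the spirit level rests between the two black lines. Finish while still gripping the knob and pressing it down with the bubble centred, and leave the locomotive, spinning top and key where they are.

Things in the scene. Friction and masses are not known exactly. Their poses are not given: they have to be found in the camera images.
- axle: loose wheel axle (about 0.15 kg): steel rod 10 mm thick and 128 mm long, with two red wheels 34 mm across and 6 mm thick whose inner faces are 50 mm either side of the middle. Origin at the middle of the rod, x along the rod. It starts lying level in the two V notches of the wooden rack, rod axis 45 mm above the bench; the notches are 8 mm thick and stand 32 mm either side of the rod's middle, so the middle of the rod is free to grip from above
- beam: green beam of the stand, 255 x 36 x 12 mm, hinged at its origin (at one end, on the underside, 24 mm above the bench); x runs along the beam to the levelling foot (230 mm from the hinge), z up. The stand is fixed to the bench. On the beam stand two steel V saddles (90 degrees, 8 mm thick, arms open 25 mm wide at the top), and on a side wing at y -60 mm lies the spirit level, whose top is 13 mm above the beam's top. The beam end can tilt only by a few mm
- saddle_mid (a point): midway between the two V saddles, which are 32 mm either side of it along the beam: where the middle of the axle's rod lies when it rests in them, about 68 mm above the bench; the rod lies along the beam's x axis. The wheels leave 14 mm play along the beam either way
- foot_grip (a point): middle of the round knurled brass knob of the levelling foot: 32 mm across, 24 mm high, upright axis, about 90 to 97 mm above the bench, 145 mm from saddle_mid along the beam; free all round, to be gripped from above at any yaw
- foot: levelling foot (screw and brass knob), turning about its z axis; origin 54 mm below foot_grip. Turned counter-clockwise seen from above it lowers the beam end, clockwise raises it (2.3 mm per rad); the gripped knob sinks with the beam, so follow it down to keep it pressed. It needs 0.05 N m and stays where turned. From the start it needs 0.4 to 1.4 rad counter-clockwise
- beam_spring (a joint): how far the sprung hinge of the beam stands up from its stop, rad: 0.014 when nobody presses, 0 when the knob is pressed down to the stop (3.2 mm lower at the knob, with about 6 to 7 N; the stop is rigid). It springs up when let go
- bubble (a joint): place of the dark bubble (18 mm long) along the spirit level, m, measured from the end nearest the levelling foot: 0 at that end (where it starts), 0.034 in the middle between the lines, 0.068 at the hinge end. It goes to the high end: about 22 mm per rad of foot turn, and 7 mm for each mm that the knob is not pressed down; it settles within about 1 s
- vial_mid (a point): middle of the yellow-green spirit level (100 x 17 mm, along the beam), at its top face; the two black lines cross it 14 mm (line centres, each 2 mm thick) either side of this point
- locomotive: bystander: red tin locomotive, 170 x 68 x 102 mm, origin at the middle of its underside
- top: bystander: blue tin spinning top, 84 mm across, 105 mm high, standing on its foot, origin under it
- key: bystander: brass clockwork key lying flat, 61 x 50 x 10 mm, origin under it
Things that resemble listed ones, but are neither listed nor needed, are in the scene too. There is more than one size of the axle; the job needs the middle-sized.

How it is judged (in metres and radians):
On the way:
1. the axle lies in both V saddles, let go (x of axle in the frame of beam between 0.072 and 0.098 m and distance between axle and saddle_mid below 0.0135 m and y of axle in the frame of beam between -0.003 and 0.003 m and z of axle in the frame of beam below 0.0475 m and angle between the x axis of axle and the x axis of beam, either way round below 0.04 rad and contact force between the fingers and axle below 0.05 N), for 0.2 s.
At the end, for the whole second after the job is handed in: the axle lies in both saddles (middle within 13 mm along the beam, 3 mm across, in line within 0.04 rad, fully down) untouched by the robot; the fingers hold the knob with more than 2 N and press it down to within 0.004 rad of the stop; the bubble is within 5 mm of the middle (x of axle in the frame of beam between 0.072 and 0.098 m and distance between axle and saddle_mid below 0.0135 m and y of axle in the frame of beam between -0.003 and 0.003 m and z of axle in the frame of beam below 0.0475 m and angle between the x axis of axle and the x axis of beam, either way round below 0.04 rad and value of joint beam_spring below 0.004 rad and value of joint bubble between 0.029 and 0.039 m and contact force between the fingers and foot above 2 N and contact force between the arm and axle below 0.05 N); the arm keeps its last pose, push and grip.
It fails at once if the locomotive is moved more than 20 mm (distance of locomotive from where it was at the start of the episode above 0.02 m).
It fails at once if the top is moved more than 20 mm (distance of top from where it was at the start of the episode above 0.02 m).
It fails at once if the key is moved more than 20 mm (distance of key from where it was at the start of the episode above 0.02 m).
It also fails if it takes over 58 s, if anything falls off the work surface, if the arm or the gripper's body presses on something with over 40 N, if the wrist force passes 120 N, or if a joint passes its speed limit or range.

### The arm

A 6-joint arm with a two-finger parallel gripper is mounted at the origin on the work surface. World frame = base frame: x ahead of the robot, y to its left, z up, the work surface at z = 0. Lengths are in m, angles in degrees, forces in N, time in s.
With the tool pointing down it reaches from about 0.375 to 0.9 m from the base axis. Payload 3.1 kg.
Tool frame: the origin (TCP) lies on the centre line of the jaws, within the pads' length; the fingertips stand 25 mm ahead of it and the grasp point (between the pads) lies 6 mm ahead of it; z points along the fingers, y is the line along which they close (so a half turn about z gives the same grasp; the last joint's range is limited). The gripper opens to 87 mm and grips with 3 to 60 N. Pads are 19 mm wide; open, the fingers measure 117 mm over their backs; the gripper's body (75 mm by 190 mm) begins 51 mm behind the grasp point.
Start: joints at [63.799, 30.224, 82.088, -0, 67.689, -10.227], TCP at [0.172, 0.601, 0.248] pointing down, gripper open.
Joint ranges: [-176.69, 176.69], [-43.24, 126.21], [12.49, 139.97], [-82, 262], [0, 151.66], [-163.58, 163.58]. Speed limits (degrees/s): [159.86, 159.86, 180, 180, 180, 180].

### API

Orientations are given as a 3x3 rotation matrix whose columns are the frame's x, y, z axes.
In Python, from rig import bot, cams, models gives the robot as it stands. The module is installed in compiled form; this text tells all that it offers.
- The arm moves only by the shell command python3 -m handwheel 'ROWS' [OPENING]. ROWS is JSON, a list of rows, each a list of 6 numbers: the shift along the world's x, y, z each as a share of 1 m, from -1 to 1, then the turn, a rotation vector about the world's x, y, z each as a share of 2 rad, from -1 to 1. In form: [[dx, dy, dz, wx, wy, wz], ...]. A call has exactly 8 rows; each row is the pose to reach, as a shift and turn from the pose commanded when the call began; what a row does not reach only later rows make up. A row lasts 1/12 s, in which the tool goes at most 41.7 mm and 7.16 degrees, less where a joint would pass 70% of its speed; a pose out of reach is approached as far as the arm can. A call with a number of a shift or a turn outside -1 to 1 is refused whole. A call with a gripper value outside its range is refused whole. OPENING is the opening, from -1 (shut) to 1 (fully open), so that 0 is half open, set as the call begins (- or left out, the last holds). The fingers move at their own pace and stop on an object; the grip force is fixed at half the most. Time passes only in rows, so rows that repeat a pose let the fingers close, or fill a call up. It gives the time, the measured TCP pose, the force, the opening and the grip force at its end, in the units of the state.
- bot.read_state(): the state, without advancing time (a new reading comes with each control period).
- cams.capture(name): name is "scene" or "top" or "wrist"; returns (picture, depth): 384x512x3 uint8, blue, green, red; 384x512 float32, m along the optical axis (not along the pixel's ray), 0 where there is no reading.
- cams.calibration(name): a dict with "mtx" (3x3 intrinsics, pixels), "R" (3x3) and "t" (3): a world point X has camera coordinates R X + t; the wrist camera has in their place "tool_from_camera" (4x4, takes a point from camera to tool coordinates, whose origin is the TCP and whose axes are the flange's). Camera axes: x right, y down, z forward; pixel columns grow to the right and rows downward; lengths in m; the calibration is good to about 2 mm. A picture is of the moment at which its call begins: read the wrist's pose just before it. calibration takes no time and is no camera call.
- bot.hand_in(): hands the job in; it is judged then, once.
Trained networks look in the newest picture that a camera, given by its name, has taken for a name from the list of things; names that differ only in an ending like _2 or _b are one class to them, and where a whole thing is asked for, a point or a joint stands for the part that bears it (a point fixed in the world has none). Each returns a list of dicts, best first, with "conf" (0 to 1); they miss things now and then, are a little off and sometimes report something else, mostly with a low value. They report only what shows in the picture. A call takes as long as a camera call. They do not tell look-alikes from the thing itself.
- models.spot_in(query, camera): "position" ([column, row] in pixels, amid what is visible of it).
- models.tip_of(query, camera): "position" ([column, row] in pixels: a listed point, or the origin of a listed thing).
The state is a dict: "time_s": time; "joint_positions": joint angles; "qvel": joint speeds; "tau": joint torques, N m; "position": TCP position; "tcp_rot": TCP orientation; "force": force on the tool from outside, world axes, zero at the start; "moment": the same for the moment, N m; "opening": opening from 0.0 (shut) to 1.0 (fully open); "grasp_force": force on a finger pad.
Only numpy, scipy, OpenCV 4.12 (cv2) and the standard library are available. Lean on these libraries where they do the work, as an engineer would, in place of code of your own. Each camera call takes 0.05 s, during which the arm holds its last target. There are 200 camera calls.

## Working session

There is one attempt and no reset: what is moved stays moved. The work goes in short steps, Python scripts to look and compute and a shell command to move; the robot and the scene stay as the last step left them, time stands still between calls to the robot, and variables do not carry over. Pictures are saved under pics/ and viewed, at most 12 in all, crops included, and the job is handed in when it is done.

```bash
mkdir -p pics
cat > h.py <<'E'
import numpy as np,cv2
from rig import bot,cams,models
def pose(name):
    c=cams.calibration(name); K=np.array(c["mtx"])
    if "R" in c:
        R=np.array(c["R"]);t=np.array(c["t"]); return K,R.T,-R.T@t
    s=bot.read_state(); T=np.array(c["tool_from_camera"]); Rt=np.array(s["tcp_rot"])
    return K,Rt@T[:3,:3],Rt@T[:3,3]+np.array(s["position"])
def at_z(P,px,z):
    K,R,o=P; d=R@np.linalg.solve(K,[px[0],px[1],1]); return o+d*(z-o[2])/d[2]
def at_d(P,px,dep):
    K,R,o=P; return o+R@np.linalg.solve(K,[px[0],px[1],1])*dep
def proj(P,X):
    K,R,o=P; c=K@(R.T@(np.array(X)-o)); return c[:2]/c[2]
E
python3 - <<'E'
from h import *
ims=[]
for n in ["scene","top"]:
    P=pose(n); im,d=cams.capture(n); cv2.imwrite(f"pics/{n}0.png",im); np.save(f"{n}0.npy",d)
    for q in ["axle","saddle_mid","foot_grip","vial_mid","beam","locomotive","top","key"]:
        for r in models.tip_of(q,n)[:4]:
            p=r["position"]; z={"axle":.045,"saddle_mid":.068,"foot_grip":.095,"vial_mid":.05,"beam":.024}.get(q,0)
            print(n,q,np.round(p,1),round(r["conf"],2),np.round(at_z(P,p,z),4))
E
```

```text
scene axle [103.  283.6] 0.85 [ 0.5277 -0.4808  0.045 ]
scene axle [192.  218.9] 0.58 [ 0.5118 -0.2665  0.045 ]
scene axle [236.7 243.6] 0.53 [ 0.6316 -0.2493  0.045 ]
scene saddle_mid [286.1 166.6] 0.63 [ 0.5539 -0.0061  0.068 ]
scene foot_grip [317.3 133.7] 0.74 [0.5412 0.1337 0.095 ]
scene foot_grip [262.5 199.1] 0.38 [ 0.6155 -0.1574  0.095 ]
scene vial_mid [303.3 179.8] 0.89 [0.6033 0.0008 0.05  ]
scene vial_mid [318.7 133.9] 0.4 [0.503  0.2007 0.05  ]
scene beam [262.3 196.1] 0.58 [ 0.5527 -0.0892  0.024 ]
scene locomotive [378.6 215.5] 0.84 [0.7784 0.069  0.    ]
scene locomotive [268.5 303.6] 0.26 [ 0.7499 -0.2841  0.    ]
scene top [268.  304.7] 0.79 [ 0.7508 -0.2864  0.    ]
scene top [259.4 196.2] 0.25 [ 0.5288 -0.0737  0.    ]
scene key [221.6 175.7] 0.6 [ 0.3982 -0.0822  0.    ]
top axle [360.4 227.5] 0.79 [ 0.4954 -0.4598  0.045 ]
top axle [277.5 185.8] 0.62 [ 0.6132 -0.2221  0.045 ]
top axle [292.9 223.6] 0.51 [ 0.5036 -0.2663  0.045 ]
top saddle_mid [196.  204.4] 0.63 [0.5507 0.0094 0.068 ]
top foot_grip [148.1 204.3] 0.69 [0.5443 0.1378 0.095 ]
top vial_mid [200.3 186.3] 0.7 [0.6068 0.0008 0.05  ]
top beam [231.6 206.7] 0.85 [ 0.5531 -0.0898  0.024 ]
top locomotive [178.2 136.9] 0.72 [0.7704 0.0783 0.    ]
top top [298.7 143.3] 0.84 [ 0.7572 -0.2906  0.    ]
top key [225.5 265.7] 0.73 [ 0.3835 -0.0752  0.    ]
top key [143.5 202.8] 0.61 [0.5644 0.172  0.    ]
```

View pics/scene0.png

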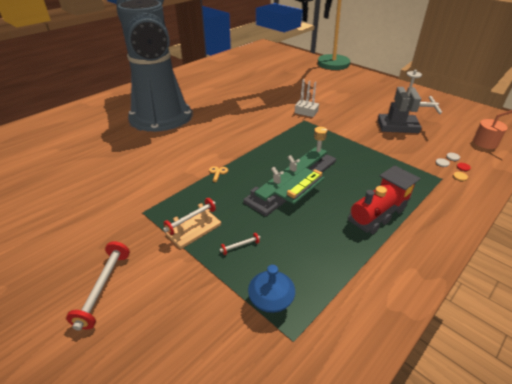

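View pics/top0.png

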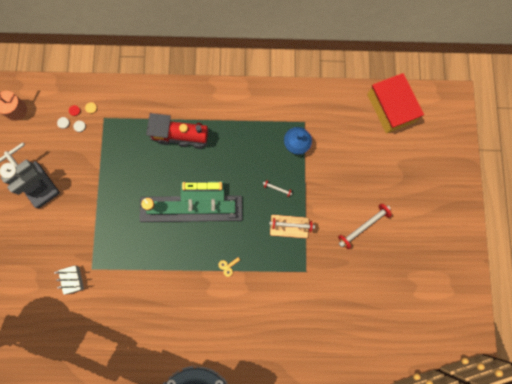

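The scene picture shows the rack axle at (192,219), a small axle on the mat at (240,243) and a large one at (103,284), so the rack axle is the middle-sized one. In the top view it lies at (293,224). The beam runs from (240,207) to the knob at (148,204), and the vial is at (202,186).

```bash
python3 - <<'E'
from h import *
s=bot.read_state();print({k:np.round(v,3).tolist() for k,v in s.items()})
print(cams.calibration("wrist"))
P=pose("top");d=np.load("top0.npy")
for a,b in [((272,226),(316,228)),]:
    print(at_z(P,a,.045),at_z(P,b,.045))
E
python3 -m handwheel '[[0.04,-0.04,0,0,0,0],[0.08,-0.08,0,0,0,0],[0.12,-0.12,0,0,0,0],[0.16,-0.16,0,0,0,0],[0.2,-0.2,0,0,0,0],[0.24,-0.24,0,0,0,0],[0.28,-0.28,0,0,0,0],[0.31,-0.31,0,0,0,0]]' 1
```

```text
{'time_s': 0.9, 'joint_positions': [63.798, 30.221, 82.087, -0.002, 67.688, -10.227], 'qvel': [0.026, -0.073, 0.059, 0.01, 0.052, -0.026], 'tau': [-0.001, -44.0, -17.699, 0.063, 0.05, -0.0], 'position': [0.172, 0.601, 0.248], 'tcp_rot': [[-0.961, 0.275, 0.0], [0.275, 0.961, 0.0], [-0.0, 0.0, -1.0]], 'force': [-0.084, 0.456, 0.113], 'moment': [-0.025, 0.006, 0.001], 'grasp_force': 0.0, 'opening': 0.998}
{'mtx': array([[283.92533554,   0.        , 255.08922903],
       [  0.        , 283.92533554, 193.82282638],
       [  0.        ,   0.        ,   1.        ]]), 'tool_from_camera': array([[-1.57228579e-03, -9.51365576e-01, -3.08060169e-01,
         8.48079456e-02],
       [ 9.99996859e-01, -8.94564946e-04, -2.34117431e-03,
         6.03637246e-04],
       [ 1.95173282e-03, -3.08062883e-01,  9.51363995e-01,
        -1.35816870e-01],
       [ 0.00000000e+00,  0.00000000e+00,  0.00000000e+00,
         1.00000000e+00]])}
[ 0.49577055 -0.20659366  0.045     ] [ 0.49199068 -0.33236244  0.045     ]
time_s: 1.57
position: [0.4089, 0.3636, 0.2478]
tcp_rot: [[-0.961, 0.275, 0.0], [0.275, 0.961, 0.0], [-0.0, 0.0, -1.0]]
force: [1.0, 1.2, -0.2]
opening: 1.001
grasp_force: 0.0
```

```bash
python3 -m handwheel '[[0.01,-0.04,0,0,0,-0.06],[0.02,-0.08,0,0,0,-0.12],[0.03,-0.12,0,0,0,-0.18],[0.04,-0.16,0,0,0,-0.24],[0.05,-0.2,0,0,0,-0.30],[0.06,-0.24,0,0,0,-0.36],[0.07,-0.28,0,0,0,-0.42],[0.08,-0.32,0,0,0,-0.48]]'
python3 -m handwheel '[[0.005,-0.04,0,0,0,-0.06],[0.01,-0.08,0,0,0,-0.12],[0.015,-0.12,0,0,0,-0.166],[0.017,-0.16,0,0,0,-0.166],[0.017,-0.2,0,0,0,-0.166],[0.017,-0.24,0,0,0,-0.166],[0.017,-0.28,0,0,0,-0.166],[0.017,-0.31,0,0,0,-0.166]]'
cat > look.py <<'E'
import sys; from h import *
P=pose("wrist"); im,d=cams.capture("wrist"); cv2.imwrite(f"pics/{sys.argv[1]}.png",im); np.save(sys.argv[1]+".npy",d); np.savez(sys.argv[1]+"_P.npz",K=P[0],R=P[1],o=P[2])
s=bot.read_state(); print(np.round(s["position"],4),np.round(s["joint_positions"],1),"yaw",np.degrees(np.arctan2(s["tcp_rot"][1][0],s["tcp_rot"][0][0])), "t",s["time_s"])
Z={"axle":.045,"saddle_mid":.068,"foot_grip":.095,"vial_mid":.049,"beam":.024}
for q in sys.argv[2:]:
    for r in models.tip_of(q,"wrist")[:3]:
        p=r["position"];print(q,np.round(p,1),round(r["conf"],2),np.round(at_z(P,p,Z[q]),4))
E
python3 look.py w1 axle
```

```text
time_s: 2.23
position: [0.4879, 0.0431, 0.2479]
tcp_rot: [[-0.32, 0.947, 0.001], [0.947, 0.32, 0.0], [-0.0, 0.001, -1.0]]
force: [1.6, 0.7, -0.1]
opening: 1.003
grasp_force: 0.0
time_s: 2.9
position: [0.5046, -0.2685, 0.2478]
tcp_rot: [[0.002, 1.0, 0.001], [1.0, -0.002, -0.002], [-0.002, 0.001, -1.0]]
force: [-0.2, -0.1, 0.8]
opening: 0.996
grasp_force: 0.0
[ 0.5054 -0.2742  0.248 ] [-39.5  26.2  89.6  -0.2  63.8 -39.1] yaw 89.74653725115968 t 2.95
axle [252.1 172.7] 0.88 [ 0.5016 -0.2661  0.045 ]
axle [340.4 135.6] 0.88 [ 0.6057 -0.2217  0.045 ]
axle [254.2 306.3] 0.86 [ 0.5033 -0.4638  0.045 ]
```

View pics/w1.png

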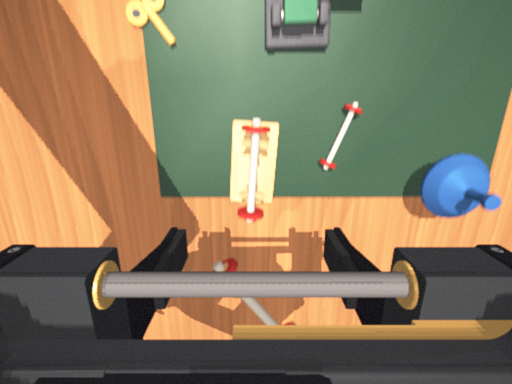

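The rack axle's rod runs from (257,120) to (251,219), with its wheels at (256,129) and (251,213).

```bash
cat >> h.py <<'E'
def rodfit(tag,zlo,zhi,cx,cy,r=.05,zax=None):
    f=np.load(tag+"_P.npz");P=(f["K"],f["R"],f["o"]);d=np.load(tag+".npy");im=cv2.imread(f"pics/{tag}.png").astype(int)
    v,u=np.mgrid[:384,:512]; rays=np.stack([u,v,np.ones_like(u)],-1)@np.linalg.inv(P[0]).T
    X=(rays*d[...,None])@P[1].T+P[2]
    gray=(im.max(-1)-im.min(-1)<35)&(im.min(-1)>90)
    m=gray&(d>0)&(X[...,2]>zlo)&(X[...,2]<zhi)&(abs(X[...,0]-cx)<.03)&(abs(X[...,1]-cy)<r)
    px=np.argwhere(m)[:,::-1]
    l=cv2.fitLine(px.astype(np.float32),cv2.DIST_HUBER,0,.01,.01).ravel()
    z=zax
    A=[at_z(P,l[2:]+k*l[:2],z) for k in(-30,30)]
    dr=A[1]-A[0]; return len(px),np.median(X[m],0),A,np.degrees(np.arctan2(dr[1],dr[0]))
E
python3 - <<'E'
from h import *
print(rodfit("w1",.035,.06,.502,-.266,.055,.047))
f=np.load("w1_P.npz");P=(f["K"],f["R"],f["o"])
for p in [(257,119),(250.5,221),(256.5,129),(251,213)]: print(at_z(P,p,.045))
E
```

```text
(522, array([ 0.50248011, -0.26340991,  0.04797399]), [array([ 0.49950521, -0.30356941,  0.047     ]), array([ 0.50481205, -0.22877072,  0.047     ])], np.float64(85.94176263529494))
[ 0.50762431 -0.20246582  0.045     ]
[ 0.49906255 -0.33033104  0.045     ]
[ 0.50702776 -0.21376768  0.045     ]
[ 0.49979573 -0.3191936   0.045     ]
```

```bash
python3 -c "
from h import *
s=bot.read_state();print(np.round(s['position'],4))"
python3 -m handwheel '[[-0.002,0.008,-0.03,0,0,-0.018],[-0.002,0.008,-0.06,0,0,-0.035],[-0.002,0.008,-0.09,0,0,-0.035],[-0.002,0.008,-0.11,0,0,-0.035],[-0.002,0.008,-0.13,0,0,-0.035],[-0.002,0.008,-0.13,0,0,-0.035],[-0.002,0.008,-0.13,0,0,-0.035],[-0.002,0.008,-0.13,0,0,-0.035]]'
python3 look.py w2 axle; python3 -c "
from h import *
print(rodfit('w2',.035,.06,.503,-.266,.055,.047))"
```

```text
[ 0.5052 -0.2705  0.2478]
time_s: 3.67
position: [0.5033, -0.2568, 0.1185]
tcp_rot: [[0.069, 0.998, 0.001], [0.998, -0.069, -0.001], [-0.001, 0.001, -1.0]]
force: [-0.0, -0.1, 0.4]
opening: 0.999
grasp_force: 0.0
[ 0.5036 -0.2571  0.119 ] [-38.4  36.   97.1   0.   46.8 -34.4] yaw 86.014016611488 t 3.7167
axle [380.1 159.2] 0.81 [ 0.6   -0.219  0.045]
axle [256.8 221.5] 0.62 [ 0.5047 -0.2627  0.045 ]
(1149, array([ 0.50263868, -0.25746109,  0.04799982]), [array([ 0.50448739, -0.23398067,  0.047     ]), array([ 0.50078945, -0.28516191,  0.047     ])], np.float64(-94.13255283445758))
```

```bash
python3 -m handwheel '[[-0.001,-0.008,-0.02,0,0,0],[-0.001,-0.008,-0.04,0,0,0],[-0.001,-0.008,-0.06,0,0,0],[-0.001,-0.008,-0.066,0,0,0],[-0.001,-0.008,-0.066,0,0,0],[-0.001,-0.008,-0.066,0,0,0],[-0.001,-0.008,-0.066,0,0,0],[-0.001,-0.008,-0.066,0,0,0]]'
python3 -m handwheel '[[0,0,0,0,0,0],[0,0,0,0,0,0],[0,0,0,0,0,0],[0,0,0,0,0,0],[0,0,0,0,0,0],[0,0,0,0,0,0],[0,0,0,0,0,0],[0,0,0,0,0,0]]' -1
```

```text
time_s: 4.43
position: [0.5025, -0.2654, 0.0529]
tcp_rot: [[0.07, 0.998, 0.002], [0.998, -0.07, -0.002], [-0.002, 0.002, -1.0]]
force: [0.1, 0.1, 0.4]
opening: 0.998
grasp_force: 0.0
time_s: 5.1
position: [0.5016, -0.2648, 0.0515]
tcp_rot: [[0.07, 0.998, -0.0], [0.998, -0.07, 0.0], [0.0, -0.0, -1.0]]
force: [0.3, 0.5, 0.5]
opening: 0.48
grasp_force: 0.0
```

```bash
python3 -m handwheel '[[0,0,0,0,0,0],[0,0,0,0,0,0],[0,0,0,0,0,0],[0,0,0,0,0,0],[0,0,0,0,0,0],[0,0,0,0,0,0],[0,0,0,0,0,0],[0,0,0,0,0,0]]'
python3 -m handwheel '[[0,0,0.02,0,0,0],[0,0,0.05,0,0,0],[0,0,0.08,0,0,0],[0,0,0.11,0,0,0],[0,0,0.14,0,0,0],[0,0,0.17,0,0,0],[0,0,0.2,0,0,0],[0,0,0.2,0,0,0]]'
python3 look.py w3 axle saddle_mid
```

```text
time_s: 5.77
position: [0.5018, -0.2649, 0.0516]
tcp_rot: [[0.07, 0.998, 0.0], [0.998, -0.07, -0.0], [-0.0, 0.0, -1.0]]
force: [1.4, 0.6, -0.9]
opening: 0.099
grasp_force: 30.0
time_s: 6.43
position: [0.5042, -0.2668, 0.2576]
tcp_rot: [[0.07, 0.998, 0.009], [0.998, -0.07, -0.008], [-0.007, 0.01, -1.0]]
force: [0.0, -1.0, -1.0]
opening: 0.103
grasp_force: 30.0
[ 0.503  -0.2659  0.2548] [-39.1  25.3  90.1  -0.   64.2 -35.1] yaw 85.99258638325834 t 6.4833
axle [254.6 259.5] 0.64 [ 0.497  -0.3926  0.045 ]
axle [336.3 133.2] 0.62 [ 0.608  -0.2264  0.045 ]
saddle_mid [146.9  30.1] 0.19 [ 0.4085 -0.1068  0.068 ]
```

View pics/w3.png

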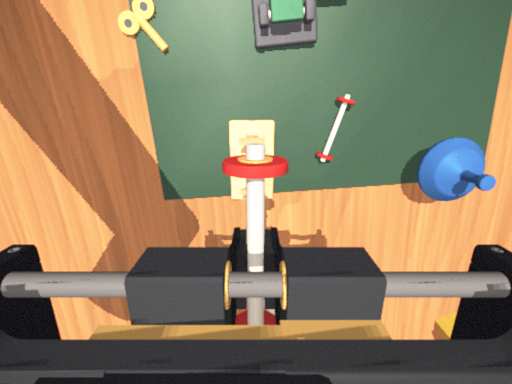

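Axle held: its near rod end is at (256,146) and the wheel at (256,166). The beam's hinge end shows at (285,20).

```bash
python3 -m handwheel '[[0.01,0.03,0,0,0,0],[0.02,0.06,0,0,0,0],[0.03,0.09,0,0,0,0],[0.04,0.12,0,0,0,0],[0.046,0.15,0,0,0,0],[0.046,0.17,0,0,0,0],[0.046,0.17,0,0,0,0],[0.046,0.17,0,0,0,0]]'
python3 look.py w4 beam saddle_mid vial_mid foot_grip
python3 - <<'E'
from h import *
f=np.load("w4_P.npz");P=(f["K"],f["R"],f["o"]);d=np.load("w4.npy")
s=bot.read_state();T=np.array(s["tcp_rot"]);p=np.array(s["position"])
# held rod end: project candidates
for xo in(.056,.06,.064,.068,.072): print(xo,proj(P,p+T@[xo,0,.0066]))
E
```

```text
time_s: 7.25
position: [0.5463, -0.0934, 0.2493]
tcp_rot: [[0.067, 0.998, -0.005], [0.998, -0.067, 0.001], [0.001, -0.005, -1.0]]
force: [1.0, -0.9, -1.7]
opening: 0.102
grasp_force: 30.0
[ 0.5467 -0.0946  0.2498] [-21.3  24.7  92.   -0.   63.5 -17.4] yaw 86.04765611068359 t 7.3
beam [253.7  98.2] 0.69 [ 0.5501 -0.0038  0.024 ]
saddle_mid [254.4  99.3] 0.62 [ 0.5511 -0.0055  0.068 ]
vial_mid [308.6  91.1] 0.85 [ 0.6118 -0.0009  0.049 ]
0.056 [257.58183899 168.08722604]
0.06 [257.62479793 160.28407479]
0.064 [257.66850597 152.34485492]
0.068 [257.71298289 144.26597605]
0.072 [257.75824913 136.04372037]
```

View pics/w4.png

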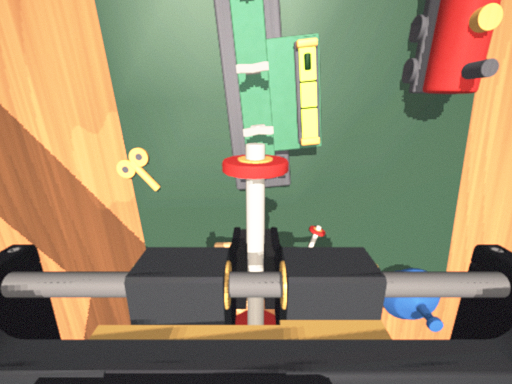

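The saddles show at (258,131) and (252,68), the vial from (307,42) to (310,143), and the bubble at the knob end at (307,62). I'll measure the saddles from depth.

Run:
```python
from h import *
f=np.load("w4_P.npz");P=(f["K"],f["R"],f["o"]);d=np.load("w4.npy");im=cv2.imread("pics/w4.png").astype(int)
v,u=np.mgrid[:384,:512]; X=((np.stack([u,v,np.ones_like(u)],-1)@np.linalg.inv(P[0]).T)*d[...,None])@P[1].T+P[2]
hsv=cv2.cvtColor(im.astype(np.uint8),cv2.COLOR_BGR2HSV)
C=[]
for r0,r1 in((60,78),(122,140)):
    m=(v>r0)&(v<r1)&(u>228)&(u<282)&(d>0)&(hsv[...,1]<75)&(hsv[...,2]>120)
    q=X[m]; print(m.sum(),"med",np.round(np.median(q,0),4),"min",np.round(q.min(0),4),"max",np.round(q.max(0),4))
    px=np.c_[u[m],v[m]]; (c,wh,a)=cv2.minAreaRect(px.astype(np.float32)); print(c,wh,a,at_z(P,c,.0715)); C.append(at_z(P,c,.0715))
dd=C[0]-C[1]; print("saddle mid",(C[0]+C[1])/2,np.linalg.norm(dd),"ang",np.degrees(np.arctan2(dd[1],dd[0])))
# vial: yellow
m=(hsv[...,0]>20)&(hsv[...,0]<36)&(hsv[...,1]>120)&(u>290)&(u<325)&(v<155)
px=np.c_[u[m],v[m]].astype(np.float32); c,wh,a=cv2.minAreaRect(px); b=cv2.boxPoints((c,wh,a)); W=np.array([at_z(P,k,.049) for k in b])
print("vial",at_z(P,c,.049)); 
for i in range(4):
    e=W[(i+1)%4]-W[i]; print(np.round(np.linalg.norm(e),4),np.degrees(np.arctan2(e[1],e[0])))
# green beam strip centre line left/right edges
for row in (20,40,95,110):
    g=np.where((hsv[row,:,0]>60)&(hsv[row,:,0]<85)&(hsv[row,:,2]>85)&(u[row]<300)&(u[row]>215))[0]; print(row,g.min(),g.max(),at_z(P,(g.min(),row),.039),at_z(P,(g.max(),row),.039))
```

```text
517 med [0.5455 0.0263 0.0635] min [0.5218 0.0212 0.0107] max [0.5699 0.0403 0.0757]
(249.0, 69.0) (16.0, 40.0) 90.0 [0.54771642 0.02398227 0.0715    ]
589 med [ 0.541  -0.0391  0.0358] min [ 0.5133 -0.053  -0.0008] max [ 0.5712 -0.0315  0.0745]
(251.0, 131.0) (16.0, 44.0) 90.0 [ 0.54520778 -0.03782066  0.0715    ]
saddle mid [ 0.5464621  -0.00691919  0.0715    ] 0.06185382779337148 ang 87.675586385658
vial [ 0.61108807 -0.00261414  0.049     ]
0.019 -1.8756408113363252
0.1084 -87.63554276980206
0.021 178.4343503155668
0.1084 91.26191112479388
20 231 264 [0.53160135 0.07676907 0.039     ] [0.5668211  0.07429971 0.039     ]
40 233 295 [0.53195951 0.05756027 0.039     ] [0.59938631 0.05284805 0.039     ]
95 216 296 [0.50714508 0.00247218 0.039     ] [ 0.59907331 -0.0038907   0.039     ]
110 216 296 [ 0.50529943 -0.01402526  0.039     ] [ 0.5986638  -0.02046923  0.039     ]
```

Run:
```python
from h import *
f=np.load("w4_P.npz");P=(f["K"],f["R"],f["o"]);d=np.load("w4.npy");im=cv2.imread("pics/w4.png")
v,u=np.mgrid[:384,:512]; X=((np.stack([u,v,np.ones_like(u)],-1)@np.linalg.inv(P[0]).T)*d[...,None])@P[1].T+P[2]
S=[]
for r0,r1 in((56,82),(118,144)):
    m=(v>r0)&(v<r1)&(u>228)&(u<282)&(X[...,2]>.06)&(X[...,2]<.08)
    q=X[m]; print(m.sum(),"mid",np.round((q.min(0)+q.max(0))/2,4),np.round(q.min(0),4),np.round(q.max(0),4),u[m].min(),u[m].max())
    h=q[q[:,2]>.068]; s=np.array([(h[:,0].min()+h[:,0].max())/2,(h[:,1].min()+h[:,1].max())/2]);S.append(s);print("top",s,len(h))
e=S[0]-S[1];print("ang",np.degrees(np.arctan2(e[1],e[0])),sum(S)/2,np.linalg.norm(e))
# beam left top edge at z .037..: depth based, top face points
m=(abs(X[...,2]-.037)<.006)&(u<300)&(u>215)&(v<150)
L=[]
for r in range(4,118,4):
    k=np.where(m[r])[0]
    if len(k): L.append(np.r_[X[r,k.min()],k.min(),k.max()])
L=np.array(L);print(np.round(L[:,[0,1,2,3,4]],4))
b=cv2.fitLine(L[:,:2].astype(np.float32),cv2.DIST_HUBER,0,.01,.01).ravel();print(b,np.degrees(np.arctan2(b[1],b[0])))
cv2.imwrite("pics/w4c.png",cv2.resize(im[0:190,210:330],None,fx=3.1,fy=3.1,interpolation=cv2.INTER_CUBIC))
```

```text
287 mid [0.5511 0.026  0.0681] [0.5349 0.0216 0.0604] [0.5673 0.0304 0.0757] 236 268
top [0.55109695 0.0258989 ] 186
238 mid [ 0.5532 -0.0379  0.0673] [ 0.5372 -0.042   0.06  ] [ 0.5692 -0.0337  0.0745] 244 273
top [ 0.55322601 -0.03786355] 132
ang 91.91242841600008 [ 0.55216148 -0.00598233] 0.0637979842067835
[[ 5.319e-01  9.180e-02  3.830e-02  2.300e+02  2.630e+02]
 [ 5.314e-01  8.870e-02  3.640e-02  2.300e+02  2.630e+02]
 [ 5.323e-01  8.430e-02  3.860e-02  2.310e+02  2.640e+02]
 [ 5.319e-01  8.070e-02  3.830e-02  2.310e+02  2.640e+02]
 [ 5.326e-01  7.680e-02  3.860e-02  2.320e+02  2.640e+02]
 [ 5.321e-01  7.380e-02  3.540e-02  2.320e+02  2.650e+02]
 [ 5.330e-01  6.920e-02  3.830e-02  2.330e+02  2.650e+02]
 [ 5.325e-01  6.580e-02  3.670e-02  2.330e+02  2.650e+02]
 [ 5.333e-01  6.170e-02  3.740e-02  2.340e+02  2.990e+02]
 [ 5.329e-01  5.800e-02  3.610e-02  2.340e+02  2.960e+02]
 [ 5.326e-01  5.400e-02  3.670e-02  2.340e+02  2.950e+02]
 [ 5.333e-01  4.980e-02  3.770e-02  2.350e+02  2.970e+02]
 [ 5.329e-01  4.620e-02  3.530e-02  2.350e+02  2.980e+02]
 [ 5.336e-01  4.190e-02  3.620e-02
[... 254 characters left out ...]
]
 [ 5.341e-01  2.110e-02  3.640e-02  2.380e+02  2.990e+02]
 [ 5.336e-01  1.700e-02  3.530e-02  2.380e+02  2.990e+02]
 [ 5.345e-01  1.260e-02  3.630e-02  2.390e+02  2.990e+02]
 [ 5.340e-01  8.400e-03  3.490e-02  2.390e+02  2.990e+02]
 [ 5.348e-01  4.000e-03  3.480e-02  2.400e+02  2.990e+02]
 [ 5.346e-01 -5.000e-04  3.720e-02  2.400e+02  2.990e+02]
 [ 5.353e-01 -4.900e-03  3.690e-02  2.410e+02  2.990e+02]
 [ 5.349e-01 -9.400e-03  3.520e-02  2.410e+02  2.990e+02]
 [ 5.345e-01 -1.390e-02  3.490e-02  2.410e+02  2.990e+02]
 [ 5.353e-01 -1.850e-02  3.570e-02  2.420e+02  2.990e+02]
 [ 5.349e-01 -2.300e-02  3.570e-02  2.420e+02  2.990e+02]]
[ 0.03142765 -0.99950606  0.5333621   0.04253804] -88.19903
```

View pics/w4c.png

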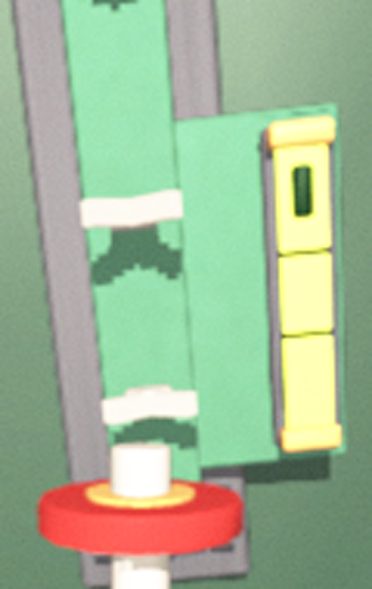

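The crop shows both saddles clearly, the bubble at the knob end of the vial, and the held axle roughly in line with the beam. Moving over the saddles.

```bash
python3 -m handwheel '[[0.006,0.03,0,0,0,0.025],[0.006,0.06,0,0,0,0.05],[0.006,0.088,0,0,0,0.05],[0.006,0.088,-0.04,0,0,0.05],[0.006,0.088,-0.08,0,0,0.05],[0.006,0.088,-0.12,0,0,0.05],[0.006,0.088,-0.12,0,0,0.05],[0.006,0.088,-0.12,0,0,0.05]]'
python3 look.py w5
python3 - <<'E'
from h import *
f=np.load("w5_P.npz");P=(f["K"],f["R"],f["o"]);d=np.load("w5.npy");im=cv2.imread("pics/w5.png")
s=bot.read_state();T=np.array(s["tcp_rot"]);p=np.array(s["position"]);print(p,T[:,0])
v,u=np.mgrid[:384,:512]; X=((np.stack([u,v,np.ones_like(u)],-1)@np.linalg.inv(P[0]).T)*d[...,None])@P[1].T+P[2]
m=(u>236)&(u<276)&(v<230)&(X[...,2]>.112)&(X[...,2]<.14)
Y=(X[m]-p)@T
hsv=cv2.cvtColor(im,cv2.COLOR_BGR2HSV)[m]
red=(hsv[:,1]>150)&((hsv[:,0]<8)|(hsv[:,0]>172)); r=Y[red];g=Y[(hsv[:,1]<60)]
print("wheel tool x",np.percentile(r[:,0],[2,10,50,90,98]),"rod x",np.percentile(g[:,0],[1,50,99]),"rod z",np.median(g[:,2]),"y",np.median(g[:,1]))
k=g[g[:,0]<.045]; print(np.polyfit(k[:,0],k[:,1],1))
E
```

```text
time_s: 8.17
position: [0.5521, -0.0073, 0.1295]
tcp_rot: [[-0.029, 1.0, -0.006], [1.0, 0.029, 0.001], [0.002, -0.006, -1.0]]
force: [-0.1, 0.2, -1.1]
opening: 0.101
grasp_force: 30.0
[ 0.5542 -0.0077  0.132 ] [-12.3  34.2  98.2   0.   47.7 -14. ] yaw 91.65093941290505 t 8.2167
[ 0.55422688 -0.00767185  0.13198329] [-2.88103414e-02  9.99584896e-01  1.04992145e-05]
wheel tool x [0.05252756 0.05321803 0.05605081 0.05806854 0.05824671] rod x [0.02060331 0.03966773 0.06606124] rod z 0.006193841403833854 y -0.0018318748144161802
[-0.0163592  -0.00117244]
```

View pics/w5.png

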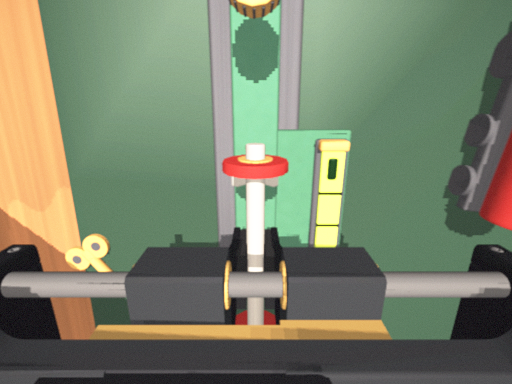

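The knob shows at (255,5), the wheel at (256,165) and the bubble at (333,170). The axle is aligned over the beam, so I descend.

```bash
python3 -m handwheel '[[0,0,-0.015,0,0,0],[0,0,-0.03,0,0,0],[0,0,-0.045,0,0,0],[0,0,-0.053,0,0,0],[0,0,-0.053,0,0,0],[0,0,-0.053,0,0,0],[0,0,-0.053,0,0,0],[0,0,-0.053,0,0,0]]'
python3 -c "
from h import *
s=bot.read_state();print(np.round(s['position'],4),s['force'],s['moment'])"
```

```text
time_s: 8.88
position: [0.5547, -0.0071, 0.0801]
tcp_rot: [[-0.03, 1.0, 0.003], [1.0, 0.03, -0.001], [-0.001, 0.003, -1.0]]
force: [0.4, -0.0, -1.5]
opening: 0.1
grasp_force: 30.0
[ 0.5547 -0.0071  0.0801] [ 0.41055631 -0.04352842 -1.50649929] [-0.11263788  0.01608808  0.01537434]
```

```bash
python3 -m handwheel '[[-0.001,0,-0.002,0,0,0],[-0.001,0,-0.004,0,0,0],[-0.001,0,-0.005,0,0,0],[-0.001,0,-0.005,0,0,0],[-0.001,0,-0.005,0,0,0],[-0.001,0,-0.005,0,0,0],[-0.001,0,-0.005,0,0,0],[-0.001,0,-0.005,0,0,0]]'
python3 -m handwheel '[[0,0,0,0,0,0],[0,0,0,0,0,0],[0,0,0,0,0,0],[0,0,0,0,0,0],[0,0,0,0,0,0],[0,0,0,0,0,0],[0,0,0,0,0,0],[0,0,0,0,0,0]]' -0.3
python3 -m handwheel '[[0,0,0.01,0,0,0],[0,0,0.03,0,0,0],[0,0,0.06,0,0,0],[0,0,0.09,0,0,0],[0,0,0.12,0,0,0],[0,-0.02,0.14,0,0,0],[0,-0.04,0.14,0,0,0],[0,-0.04,0.14,0,0,0]]'
python3 look.py w6 axle foot_grip vial_mid
```

```text
time_s: 9.55
position: [0.5529, -0.0067, 0.0754]
tcp_rot: [[-0.03, 1.0, 0.001], [1.0, 0.03, -0.0], [-0.0, 0.001, -1.0]]
force: [-3.3, 0.1, 11.8]
opening: 0.105
grasp_force: 30.0
time_s: 10.22
position: [0.5526, -0.0068, 0.0734]
tcp_rot: [[-0.03, 1.0, -0.0], [1.0, 0.03, 0.0], [0.0, -0.0, -1.0]]
force: [0.7, 0.6, -0.6]
opening: 0.354
grasp_force: 0.0
time_s: 10.88
position: [0.5543, -0.0498, 0.2164]
tcp_rot: [[-0.028, 1.0, 0.006], [1.0, 0.028, -0.003], [-0.003, 0.006, -1.0]]
force: [0.0, 0.2, -0.2]
opening: 0.353
grasp_force: 0.0
[ 0.5531 -0.0481  0.2151] [-16.5  27.2  94.3  -0.   58.4 -18.1] yaw 91.58345555183047 t 10.9333
axle [253.6 147.3] 0.95 [ 0.553  -0.0119  0.045 ]
axle [293.5 294.7] 0.58 [ 0.6092 -0.2004  0.045 ]
vial_mid [309.4 141.6] 0.86 [ 0.612  -0.0037  0.049 ]
```

View pics/w6.png

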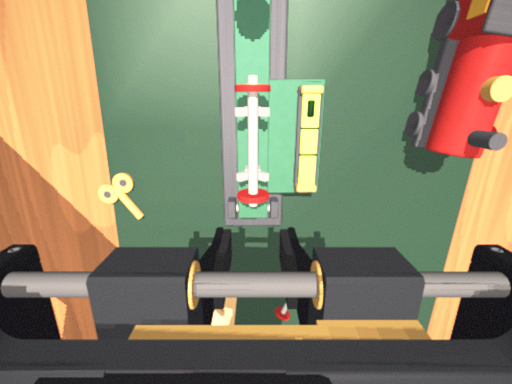

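Both wheels sit outside the saddles: rod from (253,77) to (253,206), saddles at rows 112 and 177. Next the knob.

```bash
python3 -m handwheel '[[0,0.04,0,0,0,0],[0,0.08,0,0,0,0],[-0.002,0.12,0,0,0,0],[-0.005,0.15,0,0,0,0],[-0.005,0.15,0,0,0,0],[-0.005,0.15,0,0,0,0],[-0.005,0.15,0,0,0,0],[-0.005,0.15,0,0,0,0]]' 0.4
python3 look.py w7 foot_grip
python3 - <<'E'
from h import *
f=np.load("w6_P.npz");P=(f["K"],f["R"],f["o"]);a,b=at_z(P,(253,76),.068),at_z(P,(253,208),.068);print("axle",(a+b)/2,np.linalg.norm(a-b))
f=np.load("w7_P.npz");P=(f["K"],f["R"],f["o"]);d=np.load("w7.npy");im=cv2.imread("pics/w7.png")
v,u=np.mgrid[:384,:512]; X=((np.stack([u,v,np.ones_like(u)],-1)@np.linalg.inv(P[0]).T)*d[...,None])@P[1].T+P[2]
m=(X[...,2]>.095)&(X[...,2]<.125)&(abs(X[...,0]-.548)<.035)&(abs(X[...,1]-.138)<.035)
q=X[m];print(m.sum(),np.median(q,0),q.min(0),q.max(0)); (c,r)=cv2.minEnclosingCircle(q[:,:2].astype(np.float32)*1000);print(c,r)
E
```

```text
time_s: 11.75
position: [0.5476, 0.1025, 0.2132]
tcp_rot: [[-0.029, 1.0, -0.001], [1.0, 0.029, -0.0], [-0.0, -0.001, -1.0]]
force: [0.3, -0.4, -0.5]
opening: 0.697
grasp_force: 0.0
[0.5477 0.1022 0.2133] [-0.9 27.5 94.  -0.  58.5 -2.6] yaw 91.64559747014823 t 11.8
foot_grip [255.  155.9] 0.75 [0.5467 0.1414 0.095 ]
axle [ 0.55228696 -0.00777233  0.068     ] 0.13084975976952745
1078 [0.54741189 0.13981436 0.10600907] [0.53160018 0.12278877 0.09535239] [0.56362766 0.1549415  0.10866982]
(547.4649047851562, 138.68194580078125) 16.591093063354492
```

View pics/w7.png

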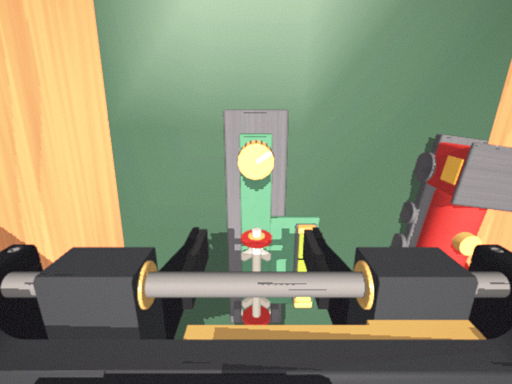

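The knob is at (256,160) in line with the jaws, and the axle lies in the saddles below it.

```bash
python3 -m handwheel '[[0,0.02,-0.01,0,0,0],[0,0.037,-0.03,0,0,0],[0,0.037,-0.06,0,0,0],[0,0.037,-0.085,0,0,0],[0,0.037,-0.105,0,0,0],[0,0.037,-0.113,0,0,0],[0,0.037,-0.113,0,0,0],[0,0.037,-0.113,0,0,0]]'
python3 -m handwheel '[[0,0,0,0,0,0],[0,0,0,0,0,0],[0,0,0,0,0,0],[0,0,0,0,0,0],[0,0,0,0,0,0],[0,0,0,0,0,0],[0,0,0,0,0,0],[0,0,0,0,0,0]]' -1
```

```text
time_s: 12.52
position: [0.5482, 0.1395, 0.1007]
tcp_rot: [[-0.029, 1.0, 0.0], [1.0, 0.029, -0.0], [-0.0, 0.0, -1.0]]
force: [0.1, -0.2, 0.7]
opening: 0.697
grasp_force: 0.0
time_s: 13.18
position: [0.5479, 0.1402, 0.1009]
tcp_rot: [[-0.03, 1.0, 0.001], [1.0, 0.03, 0.0], [0.0, 0.001, -1.0]]
force: [-0.5, 0.6, 3.3]
opening: 0.356
grasp_force: 30.0
```

```bash
python3 -m handwheel '[[0,0,-0.001,0,0,0],[0,0,-0.002,0,0,0],[0,0,-0.003,0,0,0],[0,0,-0.004,0,0,0],[0,0,-0.005,0,0,0],[0,0,-0.005,0,0,0],[0,0,-0.005,0,0,0],[0,0,-0.005,0,0,0]]'
```

```text
time_s: 13.85
position: [0.5494, 0.141, 0.0976]
tcp_rot: [[-0.03, 1.0, 0.005], [1.0, 0.03, 0.001], [0.001, 0.005, -1.0]]
force: [-0.8, 3.2, 12.2]
opening: 0.356
grasp_force: 30.0
```

```bash
python3 -m handwheel '[[0,0,-0.0002,0,0,0.05],[0,0,-0.0005,0,0,0.1],[0,0,-0.0007,0,0,0.15],[0,0,-0.0009,0,0,0.2],[0,0,-0.0012,0,0,0.25],[0,0,-0.0014,0,0,0.3],[0,0,-0.0016,0,0,0.35],[0,0,-0.0018,0,0,0.4]]'
python3 -m handwheel '[[0,0,0,0,0,0],[0,0,0,0,0,0],[0,0,0,0,0,0],[0,0,0,0,0,0],[0,0,0,0,0,0],[0,0,0,0,0,0],[0,0,0,0,0,0],[0,0,0,0,0,0]]'
cat > vial.py <<'E'
import sys; from h import *
o=[]
for n in ["wrist","top","scene"]:
    im,d=cams.capture(n); r=models.tip_of("vial_mid",n)
    c=np.array(r[0]["position"] if r else (256,192)); print(n,c,r[0]["conf"] if r else None)
    c=np.clip(c,(32,24),(480,360)).astype(int)
    cv2.imwrite(f"pics/{n}_{sys.argv[1]}.png",im)
    o.append(cv2.resize(im[c[1]-24:c[1]+24,c[0]-32:c[0]+32],(396,297),interpolation=cv2.INTER_CUBIC))
    if n=="wrist": o.append(cv2.resize(im,(396,297)))
cv2.imwrite(f"pics/v_{sys.argv[1]}.png",np.vstack([np.hstack(o[:2]),np.hstack(o[2:])]))
E
python3 vial.py a
```

```text
time_s: 14.52
position: [0.5491, 0.141, 0.0957]
tcp_rot: [[-0.741, 0.671, 0.004], [0.671, 0.741, 0.001], [-0.002, 0.004, -1.0]]
force: [-2.2, 2.8, 13.3]
opening: 0.36
grasp_force: 30.0
time_s: 15.18
position: [0.5493, 0.141, 0.0957]
tcp_rot: [[-0.738, 0.675, 0.005], [0.675, 0.738, 0.001], [-0.003, 0.004, -1.0]]
force: [-0.5, 4.1, 13.3]
opening: 0.361
grasp_force: 30.0
wrist [256 192] None
top [202.1 187.7] 0.81
scene [305.1 183.1] 0.98
```

View pics/v_a.png

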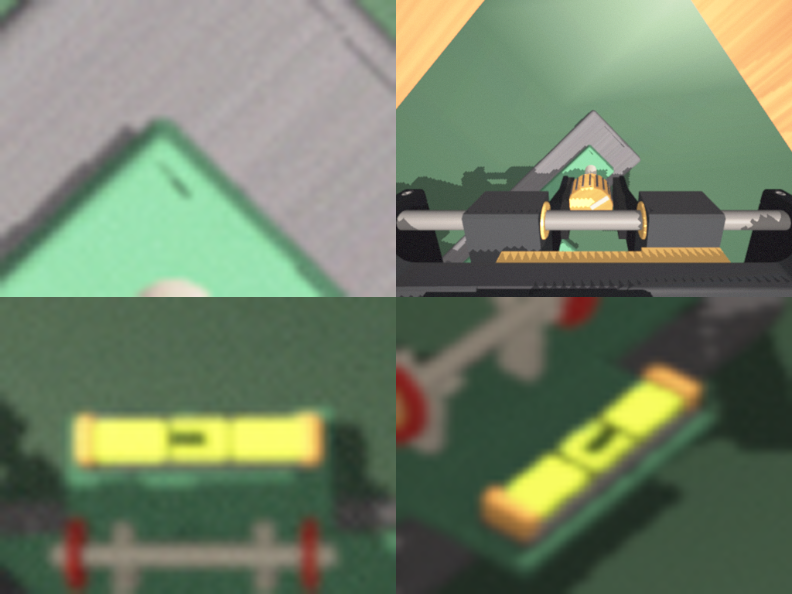

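In the top crop the lines are at columns 167 and 230 and the bubble's centre at 187, about 5 mm short of the middle on the knob side. That needs about 0.23 rad more, counter-clockwise.

```bash
python3 -m handwheel '[[0,0,-0.0001,0,0,0.03],[0,0,-0.0003,0,0,0.06],[0,0,-0.0004,0,0,0.09],[0,0,-0.0005,0,0,0.115],[0,0,-0.0005,0,0,0.115],[0,0,-0.0005,0,0,0.115],[0,0,-0.0005,0,0,0.115],[0,0,-0.0005,0,0,0.115]]'
python3 -m handwheel '[[0,0,0,0,0,0],[0,0,0,0,0,0],[0,0,0,0,0,0],[0,0,0,0,0,0],[0,0,0,0,0,0],[0,0,0,0,0,0],[0,0,0,0,0,0],[0,0,0,0,0,0]]'
python3 -m handwheel '[[0,0,0,0,0,0],[0,0,0,0,0,0],[0,0,0,0,0,0],[0,0,0,0,0,0],[0,0,0,0,0,0],[0,0,0,0,0,0],[0,0,0,0,0,0],[0,0,0,0,0,0]]'
python3 vial.py b
```

```text
time_s: 16.15
position: [0.5493, 0.1409, 0.0952]
tcp_rot: [[-0.873, 0.489, 0.005], [0.489, 0.873, 0.001], [-0.004, 0.003, -1.0]]
force: [-1.0, 2.9, 12.8]
opening: 0.358
grasp_force: 30.0
time_s: 16.82
position: [0.5493, 0.1409, 0.0952]
tcp_rot: [[-0.873, 0.489, 0.005], [0.489, 0.873, 0.001], [-0.003, 0.003, -1.0]]
force: [-1.5, 3.7, 13.1]
opening: 0.361
grasp_force: 30.0
time_s: 17.48
position: [0.5493, 0.1409, 0.0952]
tcp_rot: [[-0.873, 0.488, 0.005], [0.488, 0.873, 0.001], [-0.003, 0.003, -1.0]]
force: [-0.2, 2.4, 12.6]
opening: 0.361
grasp_force: 30.0
wrist [256 192] None
top [200.9 185.4] 0.93
scene [304.8 181.3] 0.7
```

View pics/v_b.png

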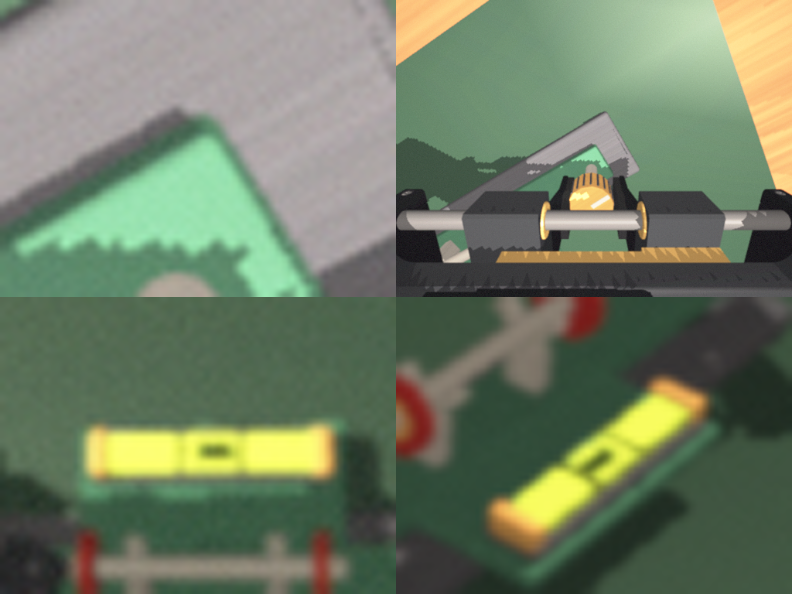

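The lines are at columns 180 and 243 and the bubble's centre at about 214, within 1.5 mm of the middle. The axle is still in the saddles, and the knob is pressed with about 13 N.

```bash
python3 -c "
from rig import bot
print(bot.hand_in())"
```

```text
the job is handed in; nothing more can be done
None
```

I handed in the job with the axle in both saddles and let go, the knob gripped and pressed down with about 13 N, and the bubble about 1.5 mm from the middle; the hand-in returned no verdict.

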